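Lever the gearbox plate up onto its catch

TASK

Take the pry bar from its wooden rack, put its flat tip under the front edge of the heavy hinged plate that carries the gearbox, with the bar lying over the fulcrum block, and lever the plate up until the spring catch swings in under it. Then let the plate down onto the catch and let go of the bar; it may stay where it lies. Lift the plate with the bar only, never with the robot itself, and leave the other things on the bench where they are.

Things in the scene. Friction and masses are not known exactly. Their poses are not given: they have to be found in the camera images.
- bar: Straight pry bar, 335 mm, 0.5 kg: dark rubber handle (130 long, 22 wide, 20 thick), steel shank (16 wide, 12 thick), flat tip (last 50: 22 wide, 6 thick). Origin on its axis inside the handle, 240 from the tip's end, 95 from the handle's end; grip it here (centre of mass about 30 nearer the tip). x runs to the tip, y across its width, z up at first. Starts level and loose in the rack's notches.
- bar_tip (a point): Middle of the end of the bar's flat tip, on the bar's axis, 240 mm along x from the bar's origin.
- rack: Fixed wooden rack, 240 x 90 mm, 69 high: a 12 thick board with two notched uprights that hold the bar level, its axis 65 above the bench. Origin on the bench, within 4 under the bar's origin at the start; x along the bar. Uprights 14 thick, at x = 110 (under the shank) and x = -76 (under the handle); notches 10 deep: lift the bar straight up.
- stand: Steel stand fixed to the bench. Origin at bench height under the middle of the lowered plate's front edge; x points level from there to the plate's hinge, y along the edge, z up. Its sole, 12 mm thick, 170 wide, runs from x = -100 to 225. Under the plate is a free slot 32 high (z = 12 to the plate's underside at z = 44) and 60 deep, closed behind by a rest.
- plate: Hinged steel plate, 200 (edge to hinge) x 160 x 12 mm, with an aluminium gearbox bolted on (top 115 above the underside, 20 to 150 from the hinge); about 4.5 kg. Origin mid hinge line, at the underside, 44 above the bench; x points away from the front edge (x = -200), z up. Level at the start; tilts up to 0.3 rad, raising the front edge, which takes about 20 N at the edge.
- plate_edge (a point): Middle of the plate's lower front edge, where the bar bears; moves with the plate, 44 mm above the bench when lowered. The catch goes in once the edge has risen about 19 mm (plate tilted 0.095 rad); let down onto the catch, the edge stays about 13 up (0.065 rad).
- fulcrum: Steel block fixed on the stand's sole before the plate, 34 x 60 mm: a round crown (radius 8, parallel to the plate's edge, 60 to 70 from it) between two cheeks 36 apart that stand 14 above it; the bar lies on the crown between the cheeks. Origin under its middle, on the sole (12 above the bench); x as the stand's.
- crown (a point): Top of the fulcrum's crown, in the middle, 68 mm above the bench. With the bar on the crown and its tip 20 past the plate's edge, it slopes about 28 degrees down to the tip when it first bears on the edge (slide it in steeper, 30 to 35), and about 9 degrees once the edge is 24 up, turning about the crown.
- catch (a joint): Spring catch: upright bare-steel pawl, 26 mm wide, at the plate's front edge beside the fulcrum (58 from the middle, on the stand's -y side), with a thin tab leaning away from the plate. Joint 0 to 0.1 rad: held back against the edge; about 0.3: swung in under the raised plate, by its own spring.
- flange: Bystander: rust-brown cast flange, 100 mm across, 42 high, origin under its middle.
- carton: Bystander: plain cardboard box, 90 x 70 x 50 mm, origin under its middle.
- drum: Bystander: small metal bowl, 90 mm across, 50 high, origin under its middle.
- bearing: Bystander: plain steel disc, 52 mm across, 20 high, origin under its middle.

How it is judged:
By the outcome, as a careful person would: the job done as asked, in the order asked, and still so for the second after the job is handed in, with the robot touching nothing.
It also fails if it takes over 45 s, if anything falls off the work surface, if the arm or the gripper's body presses on something with over 40 N, if the wrist force passes 120 N, or if a joint passes its speed limit or range.

ROBOT

A 6-joint arm with a two-finger parallel gripper is mounted at the origin on the work surface. World frame = base frame: x ahead of the robot, y to its left, z up, the work surface at z = 0. Lengths are in mm, angles in degrees, forces in N, time in s.
With the tool pointing down it reaches from about 325 to 850 mm from the base axis. Payload 15.5 kg.
Tool frame: the origin (TCP) lies at the very end of the fingers, on their centre line; the grasp point (between the pads) lies r.grip_depth behind it (r.grip_depth is the distance from the TCP to the grasp point, in mm); z points along the fingers, y is the line along which they close (so a half turn about z gives the same grasp; the last joint's range is limited). The gripper opens to 91 mm and grips with 3 to 60 N. Pads are 32 mm wide; open, the fingers measure 118 mm over their backs; the gripper's body (76 mm by 178 mm) begins 60 mm behind the grasp point.
Start: joints at [-69.242, 28.281, 77.091, -0, 74.628, -5.472], TCP at [276.236, -560.643, 213.915] pointing down, gripper open.
Joint ranges: [-166.48, 166.48], [-47.26, 123.95], [12.59, 153.08], [-70.14, 250.14], [6.76, 159.57], [-176.63, 176.63]. Speed limits (degrees/s): [108.29, 108.29, 147.25, 172.46, 172.46, 172.46].

INTERFACE

Orientations are given as a 3x3 rotation matrix whose columns are the frame's x, y, z axes.
In Python, from plant import telemetry, vision, ticket, r gives the robot as it stands.
- The arm moves only by the tool apply_moves, never from a script. Its argument "targets" is a list of rows, each an object with "offset": the shift along the tool's x, y, z in mm, a list of three; "spin": the turn about the tool's z in rad; "gripper": the finger opening in mm, from 0 to 91.2. A call has 1 to 5 rows; each row shifts and turns the commanded pose from where the row before left it, along the tool's axes as they then stand; what a row does not reach is not made up. A row lasts 1/12 s, in which the tool goes at most 41.7 mm and 7.16 degrees, less where a joint would pass 70% of its speed; a pose out of reach is approached as far as the arm can. A call with a gripper value outside its range is refused whole. The fingers move at their own pace and stop on an object; the grip force is fixed at half the most. Time passes only in rows, so rows that do not move let the fingers close. It gives the time, the measured TCP pose, the force, the opening and the grip force at its end, in the units of the state.
- telemetry.read_state(): the state, without advancing time (a new reading comes with each control period).
- vision.snapshot(name): name is "scene" or "side" or "wrist"; returns the picture (420x560x3 uint8, red, green, blue); there is no depth.
- vision.calibration(name): a dict with "fx", "fy", "cx", "cy" (pixels), "R" (3x3) and "t" (3): a world point X has camera coordinates R X + t. Camera axes: x right, y down, z forward; pixel columns grow to the right and rows downward; lengths in mm; the calibration is good to about 2 mm. The wrist camera is an equidistant fisheye: a pixel r from the principal point sees the ray r / f radians off the axis. A picture is of the moment at which its call begins: read the wrist's pose just before it. calibration takes no time and is no camera call; for the wrist camera it gives the pose at the moment of the call.
- ticket.sign_off(): hands the job in; it is judged then, once.
The state is a dict: "time": time; "joints": joint angles; "joint_vel": joint speeds; "effort": joint torques, N m; "tool_pos": TCP position; "ee_rot": TCP orientation; "force": force on the tool from outside, world axes, zero at the start; "torque": the same for the moment, N m; "opening": opening from 0.0 (shut) to 1.0 (fully open); "grip_force": force on a finger pad.
Only numpy, scipy, OpenCV 4.12 (cv2) and the standard library are available. Lean on these libraries where they do the work, as an engineer would, in place of code of your own. Each camera call takes 0.05 s, during which the arm holds its last target. There are 200 camera calls.

## Working session

There is one attempt and no reset: what is moved stays moved. The work goes in short steps, Python scripts to look and compute and a tool call to move; the robot and the scene stay as the last step left them, time stands still between calls to the robot, and variables do not carry over. Pictures are saved under pics/ and viewed, at most 10 in all, crops included, and the job is handed in when it is done.

Besides the shell and the picture viewer there is one more tool, called after ">>>" as name(argument=value, ...) on one line, values as JSON. apply_moves: Moves the arm, as the interface text tells. Its arguments: {"type":"object","properties":{"targets":{"type":"array","items":{"type":"object","properties":{"offset":{"type":"array","items":{"type":"number"}},"spin":{"type":"number"},"gripper":{"type":"number"}}}}},"required":["targets"]}

```bash
ls; mkdir -p pics; python3 - <<'E'
from plant import telemetry, vision, r
import cv2
print(r.grip_depth)
print(telemetry.read_state())
for n in ("scene","side"):
    p=vision.snapshot(n); cv2.imwrite(f"pics/{n}0.png",p[:,:,::-1]); print(n,vision.calibration(n))
E
```

```text
pics
18.8
{'time': 0.0, 'joints': array([-6.92412285e+01,  2.83142028e+01,  7.71273518e+01, -1.63073317e-03,
        7.46277158e+01, -5.47328721e+00]), 'joint_vel': array([ 0.00102552,  0.01651628,  0.08813213, -0.00926059,  0.03803769,
        0.06813448]), 'effort': array([ 9.99067415e-04, -8.78791237e+01, -3.81854224e+01,  7.07222940e-02,
        5.31619554e-02, -7.27961947e-05]), 'tool_pos': array([ 276.09916416, -560.28665498,  213.34435276]), 'ee_rot': array([[ 8.97007871e-01,  4.42014336e-01, -4.54171616e-04],
       [ 4.42014560e-01, -8.97007175e-01,  1.12078300e-03],
       [ 8.80069529e-05, -1.20610164e-03, -9.99999269e-01]]), 'force': array([-0.45957188,  0.08782617, -0.17014759]), 'torque': array([-0.02783995,  0.00732338,  0.01979168]), 'grip_force': 0.0, 'opening': 1.0008123990329745}
scene {'fx': 426.1679755774988, 'fy': 426.1679755774988, 'cx': 287.81838976388116, 'cy': 212.64744690347402, 'R': array([[ 0.32008597,  0.94731101,  0.01211729],
       [ 0.54498954, -0.17365379, -0.82026262],
       [-0.77493959,  0.26915836, -0.57185873]]), 't': array([-174.27722755, -237.42065086, 1491.81165156])}
side {'fx': 539.392980290977, 'fy': 539.392980290977, 'cx': 281.90731136447545, 'cy': 212.49231620148026, 'R': array([[-0.81750962, -0.57576123, -0.01330514],
       [-0.39933813,  0.58335476, -0.70726677],
       [ 0.4149784 , -0.57288414, -0.70682154]]), 't': array([ 446.4239411 ,  280.53072257, 1148.30805977])}
```

View pics/scene0.png

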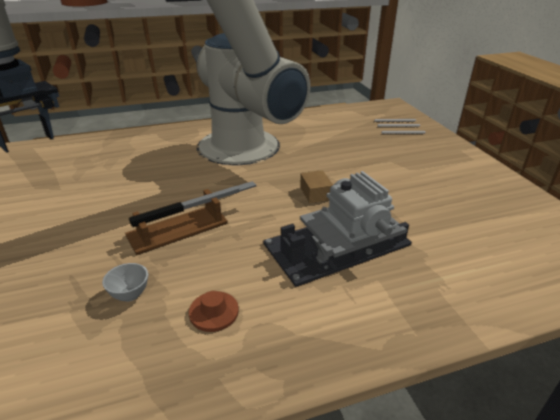

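View pics/side0.png

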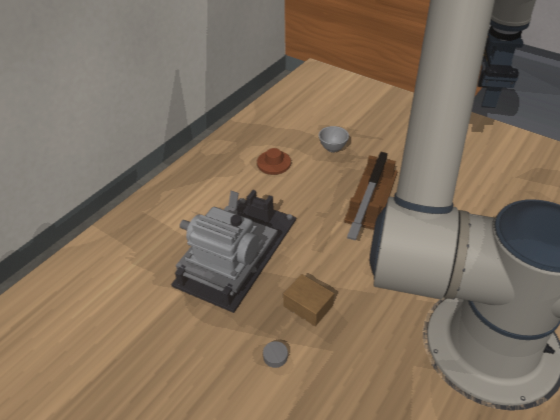

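Scene view: the bar lies in its rack from the handle end at (133,221) to the tip at (256,185). The stand's sole has its front corners at about (265,243) and (292,277) and its rear corner at (410,242). Side view: the bar runs from (383,155) to (353,236), and the fulcrum is near (258,207). The bystanders are the bowl, flange, carton and disc.

```bash
cat > h.py <<'E'
import numpy as np, cv2
from plant import telemetry, vision, r
def ray(c,uv,fish=False):
    x=np.array([(uv[0]-c['cx'])/c['fx'],(uv[1]-c['cy'])/c['fy']])
    if fish:
        th=np.linalg.norm(x); d=np.r_[x/max(th,1e-9)*np.sin(th),np.cos(th)]
    else: d=np.r_[x,1.]
    R=np.array(c['R']); d=R.T@d
    return -R.T@np.array(c['t']), d/np.linalg.norm(d)
def onz(c,uv,z,fish=False):
    o,d=ray(c,uv,fish); return o+d*(z-o[2])/d[2]
def tri(*rays):
    A=np.zeros((3,3)); b=np.zeros(3)
    for o,d in rays:
        P=np.eye(3)-np.outer(d,d); A+=P; b+=P@o
    X=np.linalg.solve(A,b)
    return X, [float(np.linalg.norm(np.cross(X-o,d))) for o,d in rays]
def proj(c,X,fish=False):
    p=np.array(c['R'])@X+np.array(c['t'])
    if fish:
        rho=np.hypot(p[0],p[1]); k=np.arctan2(rho,p[2])/max(rho,1e-9)
        return np.array([c['cx']+c['fx']*k*p[0],c['cy']+c['fy']*k*p[1]])
    return np.array([c['cx']+c['fx']*p[0]/p[2],c['cy']+c['fy']*p[1]/p[2]])
E
python3 - <<'E'
from h import *
np.set_printoptions(precision=1,suppress=True)
a=vision.calibration('scene'); b=vision.calibration('side')
for n,u,v in (('handle end',(133,221),(383,155)),('tip',(256,185),(353,236))):
    print(n,*tri(ray(a,u),ray(b,v)), onz(a,u,65), onz(b,v,65))
for n,u in (('solefl',(265,243)),('solefr',(292,277)),('soleback',(410,242))): print(n,onz(a,u,12))
for n,u in (('s r',(296,211)),('s hinge-r',(235,303)),('s hinge l',(175,290))): print(n,onz(b,u,12))
for n,u,v in (('bowl',(127,290),(334,145)),('flange',(213,315),(274,165)),('carton',(316,192),(308,305))): print(n,onz(a,u,10),onz(b,v,10))
ims=[]
for n,(x,y,w,h) in (('scene',(250,160,180,135)),('side',(160,170,180,135))):
    im=cv2.imread(f'pics/{n}0.png')[y:y+h,x:x+w]; ims.append(cv2.resize(im,(400,300),interpolation=cv2.INTER_CUBIC))
cv2.imwrite('pics/crop.png',np.hstack(ims))
E
```

```text
handle end [ 456.2 -357.9   67. ] [2.187810369166322, 2.187810369166206] [ 456.  -356.5   65. ] [ 457.  -363.3   65. ]
tip [375.6 -41.7  64.9] [7.796085939027813, 7.79608593902785] [385.1 -37.3  65. ] [373.2 -50.5  65. ]
solefl [567.  -65.9  12. ]
solefr [698.5 -42.5  12. ]
soleback [671.2 271.1  12. ]
s r [562.4 -88.1  12. ]
s hinge-r [510.9 233.7  12. ]
s hinge l [647.9 284.1  12. ]
bowl [ 626.7 -385.1   10. ] [ 627.2 -387.7   10. ]
flange [ 750.5 -226.1   10. ] [ 722.  -210.2   10. ]
carton [386.1 138.8  10. ] [373.  143.5  10. ]
```

View pics/crop.png

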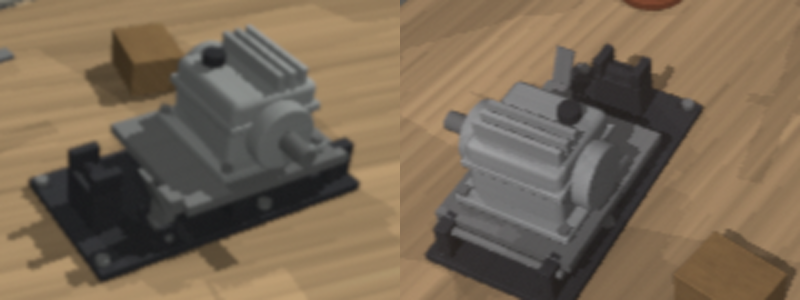

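The crops show the stand with its fulcrum front-left, the catch (with its tab) on the +x world side, and the gearbox. The bar axis runs from about (456,-358) to (378,-45), so its length is about 322 against 335, and its origin is near (433,-266). I'm moving above the bar and turning the tool to line up with it.

>>> apply_moves(targets=[{"offset": [30,-21.6,0],"spin": 0,"gripper": 60},{"offset": [30,-21.6,0],"spin": 0,"gripper": 60},{"offset": [30,-21.6,0],"spin": 0,"gripper": 60},{"offset": [30,-21.6,0],"spin": 0,"gripper": 60},{"offset": [30,-21.6,0],"spin": 0,"gripper": 60}])

```text
time: 0.52
tool_pos: [363.3, -395.8, 213.7]
ee_rot: [[0.897, 0.442, -0.0], [0.442, -0.897, 0.0], [-0.0, -0.0, -1.0]]
force: [0.9, 0.3, -0.8]
opening: 0.669
grip_force: 0.0
```

>>> apply_moves(targets=[{"offset": [30,-21.6,0],"spin": 0,"gripper": 60},{"offset": [30,-21.6,0],"spin": 0,"gripper": 60},{"offset": [30,-21.6,0],"spin": 0,"gripper": 60},{"offset": [30,-21.6,0],"spin": 0,"gripper": 60},{"offset": [0,0,0],"spin": -0.123,"gripper": 60}])

```text
time: 0.93
tool_pos: [434.3, -261.8, 213.8]
ee_rot: [[0.839, 0.544, 0.0], [0.544, -0.839, 0.002], [0.001, -0.002, -1.0]]
force: [-0.7, -1.3, -0.5]
opening: 0.66
grip_force: 0.0
```

>>> apply_moves(targets=[{"offset": [0,0,0],"spin": -0.123,"gripper": 60},{"offset": [0,0,0],"spin": -0.123,"gripper": 60},{"offset": [0,0,0],"spin": -0.123,"gripper": 60},{"offset": [0,0,0],"spin": -0.123,"gripper": 60},{"offset": [0,0,0],"spin": -0.123,"gripper": 60}])

```text
time: 1.35
tool_pos: [432.4, -266.7, 213.7]
ee_rot: [[0.36, 0.933, -0.0], [0.933, -0.36, 0.0], [0.0, -0.001, -1.0]]
force: [0.4, 1.3, 0.1]
opening: 0.657
grip_force: 0.0
```

>>> apply_moves(targets=[{"offset": [0,0,0],"spin": -0.123,"gripper": 60},{"offset": [0,0,0],"spin": -0.123,"gripper": 60},{"offset": [0,0,0],"spin": -0.123,"gripper": 60},{"offset": [0,0,0],"spin": -0.123,"gripper": 60},{"offset": [0,0,0],"spin": -0.123,"gripper": 60}])

```text
time: 1.77
tool_pos: [432.3, -266.8, 213.7]
ee_rot: [[-0.244, 0.97, -0.0], [0.97, 0.244, 0.0], [0.0, -0.0, -1.0]]
force: [1.4, 0.3, 0.2]
opening: 0.658
grip_force: 0.0
```

```bash
python3 - <<'E'
from h import *
np.set_printoptions(precision=3,suppress=True)
s=telemetry.read_state(); print(s['time'],s['tool_pos'],s['ee_rot'],s['joints'],s['opening'])
c=vision.calibration('wrist'); p=vision.snapshot('wrist'); cv2.imwrite('pics/w1.png',p[:,:,::-1]); print(c)
np.save('w1.npy',c,allow_pickle=True)
E
```

```text
1.7667 [ 432.328 -266.793  213.687] [[-0.244  0.97  -0.   ]
 [ 0.97   0.244  0.   ]
 [ 0.    -0.    -1.   ]] [-38.416  18.935  93.33   -0.001  67.77  -52.518] 0.6580060241575391
{'fx': 325.19226210127806, 'fy': 325.19226210127806, 'cx': 281.1672354298139, 'cy': 211.6283380070229, 'R': array([[ 0.97 ,  0.243,  0.   ],
       [ 0.233, -0.93 ,  0.283],
       [ 0.069, -0.275, -0.959]]), 't': array([-355.672, -379.433,  287.903])}
```

View pics/w1.png

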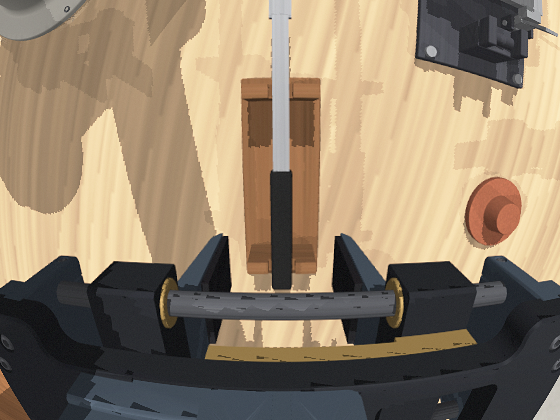

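The wrist view shows the bar running upright in the picture between the open fingers: handle end at (282,288), handle/shank joint at (282,171), flat-tip start at (280,17). The stand's sole has front corners at (417,57) and (521,86), and the fulcrum is near (497,32).

```bash
python3 - <<'E'
from h import *
np.set_printoptions(precision=2,suppress=True)
c=np.load('w1.npy',allow_pickle=True).item()
for n,u,z in (('hend',(282,288),75),('joint',(282,171),75),('tipstart',(280,18),68),('sole fl',(417,57),12),('sole fr',(521,86),12),('rackL back',(245,272),69),('rackR',(316,272),69)): print(n,onz(c,u,z,True))
p=[onz(c,(282,171),75,True),onz(c,(280,18),68,True)]
d=(p[1]-p[0])[:2]; print(np.degrees(np.arctan2(d[1],d[0])),np.linalg.norm(d))
a=vision.calibration('scene')
for u in ((263.5,241),(296,285),(410.6,241)): print(onz(a,u,12))
E
```

```text
hend [ 457.54 -359.59   75.  ]
joint [ 426.6  -236.38   75.  ]
tipstart [388.07 -90.33  68.  ]
sole fl [550.28 -69.04  12.  ]
sole fr [714.95 -40.64  12.  ]
rackL back [ 414.62 -353.53   69.  ]
rackR [ 489.37 -334.81   69.  ]
104.77741498068235 151.0513194061311
[558.52 -67.19  12.  ]
[724.35 -42.45  12.  ]
[668.28 274.61  12.  ]
```

The sizes fit: handle 127 against 130, shank 151 against 155, sole 167 × 322 against 170 × 325. The bar origin is (434.4,-269), and the stand's yaw is about 99.9° with its front mid near (636,-55). I'm descending to grasp and lift.

>>> apply_moves(targets=[{"offset": [-2.6,1.5,35],"spin": -0.005,"gripper": 60},{"offset": [0,0,35],"spin": 0,"gripper": 60},{"offset": [0,0,35],"spin": 0,"gripper": 60},{"offset": [0,0,35],"spin": 0,"gripper": 60},{"offset": [0,0,27.5],"spin": 0,"gripper": 60}])

```text
time: 2.23
tool_pos: [433.9, -268.6, 44.1]
ee_rot: [[-0.239, 0.971, -0.001], [0.971, 0.239, 0.001], [0.001, -0.001, -1.0]]
force: [0.4, -0.3, -0.2]
opening: 0.658
grip_force: 0.0
```

>>> apply_moves(targets=[{"offset": [0,0,0],"spin": 0,"gripper": 5},{"offset": [0,0,0],"spin": 0,"gripper": 5},{"offset": [0,0,0],"spin": 0,"gripper": 5},{"offset": [0,0,0],"spin": 0,"gripper": 5},{"offset": [0,0,0],"spin": 0,"gripper": 5}])

```text
time: 2.65
tool_pos: [435.4, -269.7, 48.1]
ee_rot: [[-0.242, 0.97, 0.002], [0.97, 0.242, -0.002], [-0.002, 0.002, -1.0]]
force: [0.0, 0.1, 0.3]
opening: 0.323
grip_force: 0.0
```

>>> apply_moves(targets=[{"offset": [0,0,0],"spin": 0,"gripper": 5},{"offset": [0,0,-10],"spin": 0,"gripper": 5},{"offset": [0,0,-15],"spin": 0,"gripper": 5},{"offset": [0,0,-25],"spin": 0,"gripper": 5},{"offset": [0,0,-30],"spin": 0,"gripper": 5}])

```text
time: 3.07
tool_pos: [433.8, -268.4, 127.2]
ee_rot: [[-0.242, 0.97, -0.002], [0.97, 0.242, 0.002], [0.002, -0.001, -1.0]]
force: [1.2, 0.3, -4.8]
opening: 0.235
grip_force: 30.0
```

>>> apply_moves(targets=[{"offset": [0,0,-30],"spin": 0,"gripper": 5},{"offset": [0,0,-30],"spin": 0,"gripper": 5},{"offset": [0,0,-30],"spin": 0,"gripper": 5},{"offset": [0,0,0],"spin": 0,"gripper": 5},{"offset": [0,0,0],"spin": 0,"gripper": 5}])

```text
time: 3.48
tool_pos: [435.1, -269.4, 218.4]
ee_rot: [[-0.243, 0.97, 0.003], [0.97, 0.243, -0.002], [-0.003, 0.002, -1.0]]
force: [0.2, 0.4, -6.5]
opening: 0.236
grip_force: 30.0
```

```bash
python3 - <<'E'
from h import *
np.set_printoptions(precision=3,suppress=True)
s=telemetry.read_state(); print(s['time'],s['tool_pos'],s['ee_rot'],s['joints'],s['opening'],s['torque'],s['force'])
c=vision.calibration('wrist'); p=vision.snapshot('wrist'); cv2.imwrite('pics/w2.png',p[:,:,::-1])
np.save('w2.npy',c,allow_pickle=True)
q=vision.snapshot('side'); cv2.imwrite('pics/s2.png',q[:,:,::-1])
E
```

```text
3.4833 [ 435.074 -269.408  218.372] [[-0.243  0.97   0.003]
 [ 0.97   0.243 -0.002]
 [-0.003  0.002 -1.   ]] [-38.457  18.813  92.67    0.003  68.31  -52.493] 0.23598918198197344 [-0.135 -0.171 -0.049] [ 0.22   0.416 -6.546]
```

View pics/w2.png

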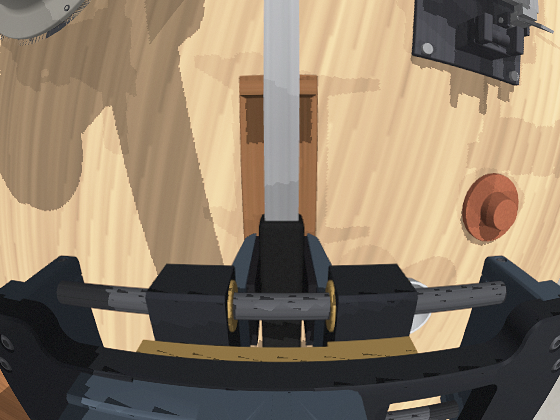

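The bar is gripped: the handle/shank joint is now at (281,220) between the pads. I'll check its slope in the side view.

```bash
python3 - <<'E'
from h import *
np.set_printoptions(precision=1,suppress=True)
b=vision.calibration('side')
o=np.array([435,-269.4,218.4+18.8]); d=np.array([-.25,.968,0])
im=cv2.imread('pics/s2.png')
for s in (0,10,20,30):
    t=np.radians(s); X=o+240*(d*np.cos(t)-[0,0,np.sin(t)]); u=proj(b,X); print(s,u); cv2.circle(im,tuple(int(v) for v in u),2,(0,0,255),1)
print(proj(b,o))
cv2.imwrite('pics/s2c.png',cv2.resize(im[20:280,250:550],(690,598)))
E
```

```text
0 [355.6 185.2]
10 [354.4 198.2]
20 [354.2 208. ]
30 [354.9 214.6]
[381.4 123.1]
```

View pics/s2c.png

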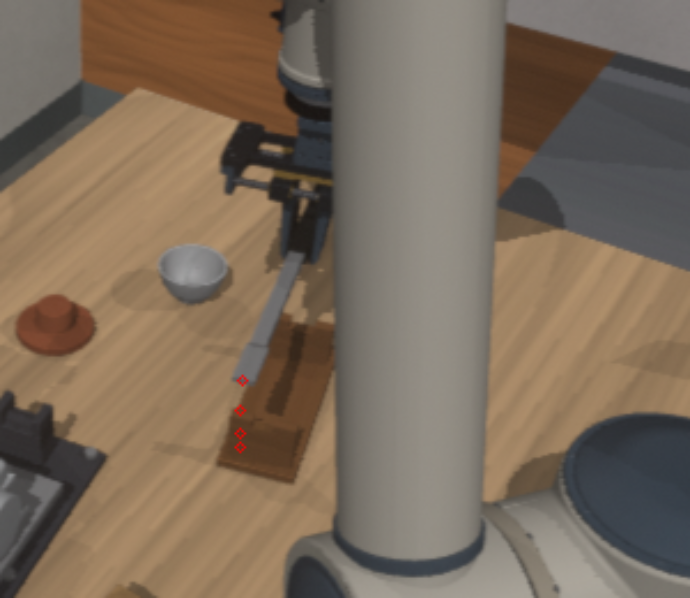

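The bar is held level (the slope-0 mark matches the tip), so it doesn't droop in the pads, and the moves can't tilt the tool. Plan: push the tip into the free slot beside the fulcrum (+y side) and raise the hand about 120 mm. The plate's weight should hold the tip down while the bar turns in the pads to about 33°. Then I'll back out and go over the crown. First I hover near the stand and measure it closely.

>>> apply_moves(targets=[{"offset": [-1.4,36,12],"spin": 0.016,"gripper": 5},{"offset": [-1.4,36,12],"spin": 0.016,"gripper": 5},{"offset": [-1.4,36,12],"spin": 0.016,"gripper": 5},{"offset": [-1.4,36,12],"spin": 0.016,"gripper": 5},{"offset": [-1.4,36,12],"spin": 0.016,"gripper": 5}])

```text
time: 4.0
tool_pos: [612.5, -236.7, 153.8]
ee_rot: [[-0.163, 0.987, -0.003], [0.987, 0.163, 0.002], [0.002, -0.003, -1.0]]
force: [-0.2, -1.0, -4.3]
opening: 0.241
grip_force: 30.0
```

>>> apply_moves(targets=[{"offset": [0,0,0],"spin": 0,"gripper": 5},{"offset": [0,0,0],"spin": 0,"gripper": 5},{"offset": [0,0,0],"spin": 0,"gripper": 5}])

```text
time: 4.25
tool_pos: [610.8, -237.4, 154.8]
ee_rot: [[-0.165, 0.986, -0.003], [0.986, 0.165, 0.001], [0.002, -0.003, -1.0]]
force: [-1.1, -1.3, -4.8]
opening: 0.24
grip_force: 30.0
```

```bash
python3 - <<'E'
from h import *
np.set_printoptions(precision=3,suppress=True)
s=telemetry.read_state(); print(s['time'],s['tool_pos'],s['ee_rot'],s['joints'],s['opening'],s['torque'],s['force'])
c=vision.calibration('wrist'); p=vision.snapshot('wrist'); cv2.imwrite('pics/w3.png',p[:,:,::-1])
np.save('w3.npy',c,allow_pickle=True)
cv2.imwrite('pics/w3c.png',cv2.resize(p[0:280,140:513,::-1],(798,599),interpolation=cv2.INTER_CUBIC))
E
```

```text
4.25 [ 610.775 -237.436  154.834] [[-0.165  0.986 -0.003]
 [ 0.986  0.165  0.001]
 [ 0.002 -0.003 -1.   ]] [-26.457  34.027  76.234  -0.009  69.927 -35.933] 0.24048318721551712 [-0.138 -0.187  0.013] [-1.144 -1.259 -4.819]
```

View pics/w3c.png

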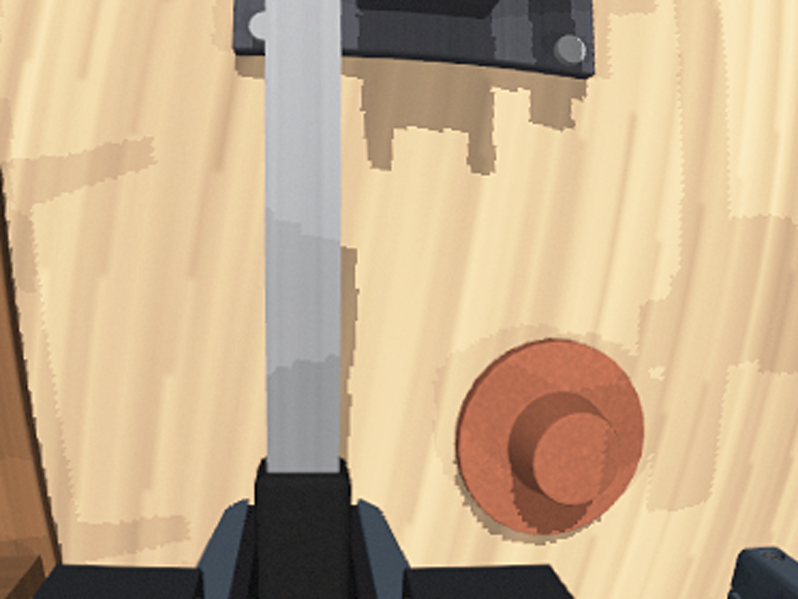

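The crop shows the sole's top front corners at crop (236,48) and (593,70), or picture (250.3,22.4) and (417.1,32.7). The flange is centred at about crop (551,437), and the bar runs straight ahead.

```bash
python3 - <<'E'
from h import *
np.set_printoptions(precision=3,suppress=True)
c=np.load('w3.npy',allow_pickle=True).item()
l=onz(c,(250.3,22.4),12,True); q=onz(c,(417.1,32.7),12,True); print(l,q,np.linalg.norm(l-q))
e=(q-l)[:2]; print('yaw',90+np.degrees(np.arctan2(e[1],e[0])))
y=np.radians(90+np.degrees(np.arctan2(e[1],e[0]))); X=np.array([np.cos(y),np.sin(y)]); print('mid',(l+q)[:2]/2,'origin',(l+q)[:2]/2+100*X)
print('flange',onz(c,(140+551/2.14,437/2.14),12,True))
print('joint',onz(c,(282,471/2.14),154.8+28.8,True))
E
```

```text
[553.252 -67.235  12.   ] [717.099 -40.541  12.   ] 166.00670924919567
yaw 99.25306829037704
mid [635.176 -53.888] origin [619.096  44.811]
flange [ 731.082 -220.02    12.   ]
joint [ 606.245 -201.977  183.6  ]
```

The stand measures yaw 99.3° with its origin at (619,44.5), and all three measurements agree. The tip is 37 before the edge at y=+54. I'm descending to slot height.

>>> apply_moves(targets=[{"offset": [0,0,36],"spin": 0,"gripper": 5},{"offset": [0,0,36],"spin": 0,"gripper": 5},{"offset": [0,0,36],"spin": 0,"gripper": 5},{"offset": [0,0,30],"spin": 0,"gripper": 5},{"offset": [0,0,4],"spin": 0,"gripper": 5}])

```text
time: 4.72
tool_pos: [608.0, -236.9, 9.9]
ee_rot: [[-0.163, 0.987, -0.007], [0.987, 0.163, 0.003], [0.004, -0.006, -1.0]]
force: [-1.9, 1.4, -5.4]
opening: 0.24
grip_force: 30.0
```

>>> apply_moves(targets=[{"offset": [0,0,0],"spin": 0,"gripper": 5},{"offset": [0,0,0],"spin": 0,"gripper": 5}])

```text
time: 4.88
tool_pos: [612.4, -238.6, 16.2]
ee_rot: [[-0.164, 0.987, 0.001], [0.987, 0.164, -0.001], [-0.001, 0.001, -1.0]]
force: [0.7, 0.5, -4.7]
opening: 0.242
grip_force: 30.0
```

```bash
python3 - <<'E'
from h import *
np.set_printoptions(precision=2,suppress=True)
s=telemetry.read_state(); print(s['time'],s['tool_pos'],s['force'],s['torque'])
q=vision.snapshot('side'); a=vision.snapshot('scene'); cv2.imwrite('pics/s4.png',np.hstack([cv2.resize(q[150:300,170:370,::-1],(400,300),interpolation=cv2.INTER_CUBIC),cv2.resize(a[170:320,170:370,::-1],(400,300),interpolation=cv2.INTER_CUBIC)]))
E
```

```text
4.8833 [ 612.39 -238.61   16.22] [ 0.74  0.47 -4.73] [-0.21 -0.16  0.  ]
```

View pics/s4.png

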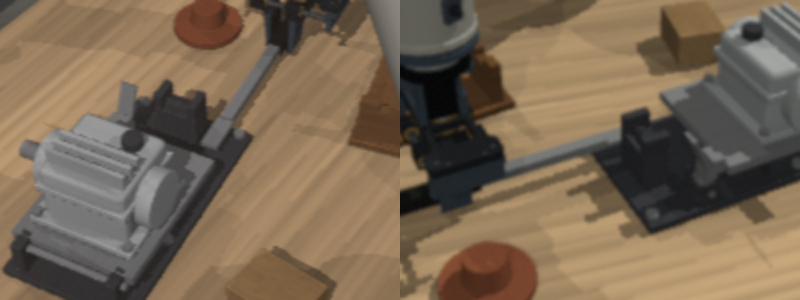

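Both views show the bar level beside the fulcrum, with its tip over the sole just before the plate's edge, below the plate's underside, and clear of everything. I'm sliding it in.

>>> apply_moves(targets=[{"offset": [12,0,2],"spin": 0,"gripper": 5},{"offset": [15,0,0],"spin": 0,"gripper": 5},{"offset": [15,0,0],"spin": 0,"gripper": 5},{"offset": [15,0,0],"spin": 0,"gripper": 5},{"offset": [5,0,0],"spin": 0,"gripper": 5}])

```text
time: 5.4
tool_pos: [600.9, -173.4, 12.7]
ee_rot: [[-0.166, 0.986, -0.001], [0.986, 0.166, 0.001], [0.001, -0.001, -1.0]]
force: [-0.4, -0.2, -4.8]
opening: 0.239
grip_force: 30.0
```

>>> apply_moves(targets=[{"offset": [0,0,0],"spin": 0,"gripper": 5},{"offset": [0,0,0],"spin": 0,"gripper": 5},{"offset": [0,0,0],"spin": 0,"gripper": 5}])

```text
time: 5.65
tool_pos: [602.1, -177.0, 12.6]
ee_rot: [[-0.164, 0.986, 0.001], [0.986, 0.164, -0.0], [-0.0, 0.0, -1.0]]
force: [0.3, 0.3, -4.6]
opening: 0.242
grip_force: 30.0
```

>>> apply_moves(targets=[{"offset": [0,0,-10],"spin": 0,"gripper": 5},{"offset": [1,0,-18],"spin": 0,"gripper": 5},{"offset": [2,0,-19],"spin": 0,"gripper": 5},{"offset": [0,0,0],"spin": 0,"gripper": 5},{"offset": [0,0,0],"spin": 0,"gripper": 5}])

```text
time: 6.07
tool_pos: [602.0, -174.4, 60.4]
ee_rot: [[-0.164, 0.986, 0.002], [0.986, 0.164, -0.001], [-0.001, 0.002, -1.0]]
force: [-0.1, 0.7, -5.6]
opening: 0.238
grip_force: 30.0
```

```bash
python3 - <<'E'
from h import *
np.set_printoptions(precision=2,suppress=True)
s=telemetry.read_state(); print(s['time'],s['tool_pos'],s['force'],s['torque'])
a=vision.snapshot('scene'); cv2.imwrite('pics/s5.png',a[:,:,::-1])
b=vision.snapshot('side'); cv2.imwrite('pics/d5.png',b[:,:,::-1])
E
```

```text
6.0667 [ 601.99 -174.45   60.4 ] [-0.09  0.69 -5.56] [-0.23 -0.18 -0.01]
```

The force barely changed (about 1 N), so the bar is turning in the pads. I'm continuing up the arc.

>>> apply_moves(targets=[{"offset": [5,0,-18],"spin": 0,"gripper": 5},{"offset": [5,0,-18],"spin": 0,"gripper": 5},{"offset": [8,0,-17],"spin": 0,"gripper": 5},{"offset": [8,0,-17],"spin": 0,"gripper": 5},{"offset": [0,0,0],"spin": 0,"gripper": 5}])

```text
time: 6.58
tool_pos: [597.6, -147.5, 131.1]
ee_rot: [[-0.165, 0.986, 0.002], [0.986, 0.165, -0.001], [-0.001, 0.002, -1.0]]
force: [0.8, -0.5, -4.7]
opening: 0.24
grip_force: 30.0
```

>>> apply_moves(targets=[{"offset": [6,0,-10],"spin": 0,"gripper": 5},{"offset": [6,0,-9],"spin": 0,"gripper": 5},{"offset": [0,0,0],"spin": 0,"gripper": 5},{"offset": [0,0,0],"spin": 0,"gripper": 5}])

```text
time: 6.92
tool_pos: [595.0, -136.0, 148.2]
ee_rot: [[-0.165, 0.986, -0.0], [0.986, 0.165, 0.0], [0.0, -0.0, -1.0]]
force: [-0.5, -0.2, -4.9]
opening: 0.236
grip_force: 30.0
```

```bash
python3 - <<'E'
from h import *
np.set_printoptions(precision=2,suppress=True)
s=telemetry.read_state(); print(s['time'],s['tool_pos'],s['force'],s['torque'])
q=vision.snapshot('side'); a=vision.snapshot('scene'); cv2.imwrite('pics/s6f.png',a[:,:,::-1]); cv2.imwrite('pics/d6f.png',q[:,:,::-1])
cv2.imwrite('pics/s6.png',np.hstack([cv2.resize(q[130:280,170:370,::-1],(400,300),interpolation=cv2.INTER_CUBIC),cv2.resize(a[150:300,190:390,::-1],(400,300),interpolation=cv2.INTER_CUBIC)]))
E
```

```text
6.9167 [ 594.98 -136.05  148.21] [-0.46 -0.23 -4.86] [-0.1  -0.1   0.03]
```

View pics/s6.png

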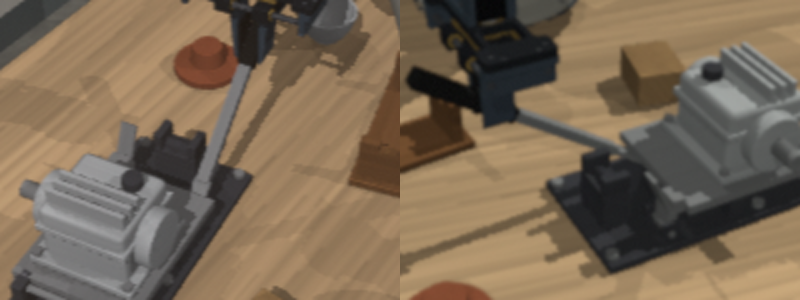

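Both views show the bar now sloping steeply down beside the fulcrum, its tip under the lowered plate's edge, with the plate still flat. The slope works out to about 35° (axis at z=167 at the hand, about 41 at the edge, 216 apart). Backing out, rising, and shifting 53 mm sideways above the crown.

>>> apply_moves(targets=[{"offset": [-25,0,2],"spin": 0,"gripper": 5},{"offset": [-25,0,0],"spin": 0,"gripper": 5},{"offset": [-16,0,-27],"spin": 0,"gripper": 5},{"offset": [-16,0,-27],"spin": 0,"gripper": 5},{"offset": [-15,0,-27],"spin": 0,"gripper": 5}])

```text
time: 7.43
tool_pos: [610.5, -233.0, 227.4]
ee_rot: [[-0.164, 0.987, -0.002], [0.987, 0.164, 0.001], [0.001, -0.002, -1.0]]
force: [1.0, -0.0, -4.9]
opening: 0.239
grip_force: 30.0
```

>>> apply_moves(targets=[{"offset": [0,0,0],"spin": 0,"gripper": 5},{"offset": [0,27,0],"spin": 0,"gripper": 5},{"offset": [0,26,0],"spin": 0,"gripper": 5},{"offset": [0,0,0],"spin": 0,"gripper": 5},{"offset": [0,0,0],"spin": 0,"gripper": 5}])

```text
time: 7.85
tool_pos: [663.7, -222.7, 225.7]
ee_rot: [[-0.165, 0.986, -0.001], [0.986, 0.165, 0.001], [0.001, -0.001, -1.0]]
force: [-0.8, -0.6, -4.4]
opening: 0.24
grip_force: 30.0
```

```bash
cat >> h.py <<'E'
O=np.array([619.,44.5]); yw=np.radians(99.3); SX=np.array([np.cos(yw),np.sin(yw)]); SY=np.array([-SX[1],SX[0]])
def st():
    s=telemetry.read_state(); p=s['tool_pos']; d=p[:2]-O
    print('t',s['time'],'stand x,y',(d@SX).round(1),(d@SY).round(1),'tcp z',p[2].round(1),'F',s['force'].round(1),'grip',s['grip_force'])
def W(x,y,z): return np.r_[O+x*SX+y*SY,z]
E
python3 - <<'E'
from h import *
np.set_printoptions(precision=1,suppress=True)
st(); c=vision.calibration('wrist'); p=vision.snapshot('wrist'); cv2.imwrite('pics/w7.png',p[:,:,::-1]); np.save('w7.npy',c,allow_pickle=True)
st(); q=vision.snapshot('side'); a=vision.snapshot('scene'); cv2.imwrite('pics/s7f.png',a[:,:,::-1]); cv2.imwrite('pics/d7f.png',q[:,:,::-1])
for n in ('L cheek','R cheek'):
    s=1 if n[0]=='L' else -1
    print(n,proj(c,W(-65,s*18,82),True),proj(c,W(-65,s*30,82),True))
print('crown',proj(c,W(-65,0,68),True))
# dark cheeks profile along row of x=-65 at z=82
v=int(proj(c,W(-72,18,82),True)[1]); g=cv2.cvtColor(p,cv2.COLOR_RGB2GRAY)
print(v,g[v,215:350].tolist())
E
```

```text
t 7.85 stand x,y -270.9 -0.9 tcp z 225.7 F [-0.8 -0.6 -4.4] grip 29.999296367168427
t 7.9 stand x,y -271.0 -0.1 tcp z 225.9 F [-1.  -0.8 -5.5] grip 29.999136328697205
L cheek [261.3  -4.2] [248.9  -3.8]
R cheek [298.7  -4.2] [311.1  -3.8]
crown [280.1   0.4]
2 [80, 80, 82, 81, 80, 78, 77, 78, 79, 80, 82, 80, 79, 77, 78, 78, 78, 78, 78, 78, 83, 83, 81, 84, 79, 79, 77, 78, 77, 81, 50, 52, 51, 53, 43, 73, 79, 76, 76, 78, 79, 80, 79, 81, 78, 67, 47, 31, 49, 59, 56, 58, 56, 73, 164, 178, 173, 174, 178, 182, 179, 176, 179, 177, 177, 179, 174, 175, 177, 174, 174, 178, 182, 178, 181, 179, 180, 186, 175, 96, 58, 61, 65, 49, 47, 71, 74, 74, 72, 77, 76, 77, 73, 75, 76, 65, 55, 48, 43, 47, 50, 51, 47, 46, 48, 49, 49, 46, 50, 50, 51, 48, 49, 47, 49, 50, 49, 52, 51, 47, 49, 49, 51, 47, 47, 49, 47, 51, 46, 47, 51, 49, 49, 75, 81]
```

Along picture row 2 the bar spans columns 268–294 (centre 281) and the cheeks' inner faces lie at about 261 and 299.5 (centre 280). So it is within 1 mm of centre, and predictions match. I'm sliding it in along its axis.

>>> apply_moves(targets=[{"offset": [0,0,19],"spin": 0,"gripper": 5},{"offset": [19,0,13.3],"spin": 0,"gripper": 5},{"offset": [19,0,13.3],"spin": 0,"gripper": 5},{"offset": [12,0,8.4],"spin": 0,"gripper": 5},{"offset": [0,0,0],"spin": 0,"gripper": 5}])

```text
time: 8.42
tool_pos: [653.2, -171.3, 171.5]
ee_rot: [[-0.166, 0.986, -0.004], [0.986, 0.166, 0.002], [0.002, -0.003, -1.0]]
force: [-0.8, 0.9, -5.0]
opening: 0.24
grip_force: 30.0
```

>>> apply_moves(targets=[{"offset": [0,0,0],"spin": 0,"gripper": 5},{"offset": [0,0,0],"spin": 0,"gripper": 5}])

```text
time: 8.58
tool_pos: [655.4, -174.6, 174.2]
ee_rot: [[-0.164, 0.986, 0.001], [0.986, 0.164, -0.001], [-0.001, 0.001, -1.0]]
force: [0.3, 0.3, -4.8]
opening: 0.24
grip_force: 30.0
```

```bash
python3 - <<'E'
from h import *
np.set_printoptions(precision=1,suppress=True)
st(); q=vision.snapshot('side'); a=vision.snapshot('scene')
cv2.imwrite('pics/s8f.png',a[:,:,::-1]); cv2.imwrite('pics/d8f.png',q[:,:,::-1])
E
```

```text
t 8.5833 stand x,y -222.1 -0.5 tcp z 174.2 F [ 0.3  0.3 -4.8] grip 29.999075531959534
```

>>> apply_moves(targets=[{"offset": [0,0,2.5],"spin": 0,"gripper": 5},{"offset": [0,0,2.5],"spin": 0,"gripper": 5},{"offset": [0,0,0],"spin": 0,"gripper": 5},{"offset": [0,0,0],"spin": 0,"gripper": 5}])

```text
time: 9.02
tool_pos: [655.1, -174.0, 168.4]
ee_rot: [[-0.164, 0.986, 0.0], [0.986, 0.164, 0.0], [0.0, 0.0, -1.0]]
force: [0.6, 1.7, -3.6]
opening: 0.241
grip_force: 30.0
```

>>> apply_moves(targets=[{"offset": [0,0,1.5],"spin": 0,"gripper": 5},{"offset": [0,0,1.5],"spin": 0,"gripper": 5},{"offset": [0,0,0],"spin": 0,"gripper": 5},{"offset": [0,0,0],"spin": 0,"gripper": 5}])

```text
time: 9.35
tool_pos: [655.0, -173.9, 165.3]
ee_rot: [[-0.164, 0.986, -0.0], [0.986, 0.164, 0.0], [0.0, -0.0, -1.0]]
force: [-0.2, 1.1, -2.9]
opening: 0.238
grip_force: 30.0
```

Contact with the crown begins at TCP z≈169, which gives a slope of about 35°, as expected. I'm easing up 2 mm and sliding under the edge.

>>> apply_moves(targets=[{"offset": [0,0,-2],"spin": 0,"gripper": 5},{"offset": [9,0,6.2],"spin": 0,"gripper": 5},{"offset": [9,0,6.2],"spin": 0,"gripper": 5},{"offset": [9,0,6.2],"spin": 0,"gripper": 5},{"offset": [0,0,0],"spin": 0,"gripper": 5}])

```text
time: 9.77
tool_pos: [649.2, -144.6, 147.0]
ee_rot: [[-0.166, 0.986, -0.003], [0.986, 0.166, 0.002], [0.002, -0.003, -1.0]]
force: [0.5, 1.2, -4.8]
opening: 0.239
grip_force: 30.0
```

>>> apply_moves(targets=[{"offset": [8,0,5.6],"spin": 0,"gripper": 5},{"offset": [8,0,5.6],"spin": 0,"gripper": 5},{"offset": [0,0,0],"spin": 0,"gripper": 5},{"offset": [0,0,0],"spin": 0,"gripper": 5}])

```text
time: 10.1
tool_pos: [647.5, -130.6, 137.0]
ee_rot: [[-0.165, 0.986, -0.001], [0.986, 0.165, 0.001], [0.001, -0.001, -1.0]]
force: [-1.1, 2.6, -3.1]
opening: 0.24
grip_force: 30.0
```

```bash
python3 - <<'E'
from h import *
st(); q=vision.snapshot('side'); a=vision.snapshot('scene'); w=vision.snapshot('wrist')
cv2.imwrite('pics/s9f.png',a[:,:,::-1]); cv2.imwrite('pics/d9f.png',q[:,:,::-1]); cv2.imwrite('pics/w9f.png',w[:,:,::-1])
R=lambda m,z:cv2.resize(m[:,:,::-1],z,interpolation=cv2.INTER_CUBIC)
top=np.hstack([R(q[150:270,180:340],(400,300)),R(a[180:300,250:410],(400,300))])
bot=R(w[0:150,100:500],(800,300))
cv2.imwrite('pics/v9.png',np.vstack([top,bot]))
E
```

```text
t 10.1 stand x,y -177.4 0.2 tcp z 137.0 F [-1.1  2.6 -3.1] grip 30.000003576278687
```

View pics/v9.png

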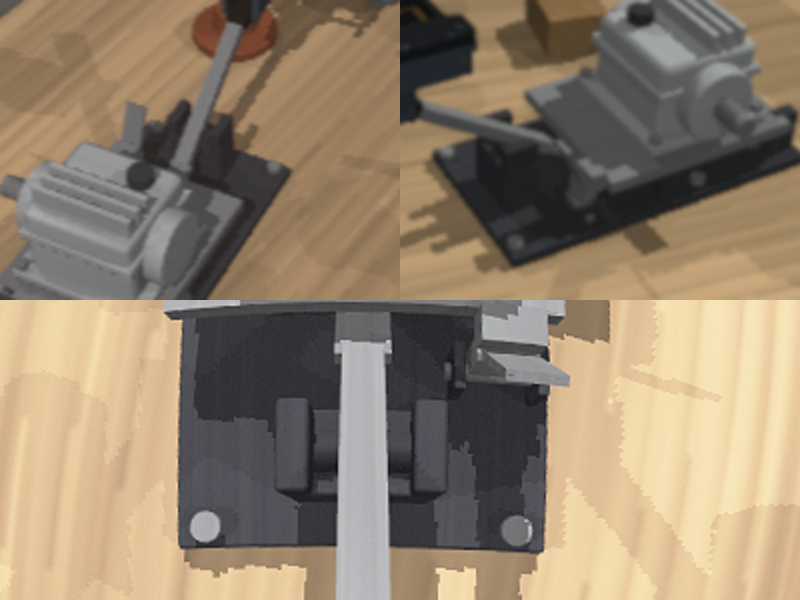

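The side and scene crops show the bar lying over the fulcrum with its tip under the plate's edge. The wrist crop shows it between the cheeks (crop x 315–415, bar 337–390), the flat tip going under the edge at about y=313 with its step at y=343, so about 20 mm is inserted. The catch tab is free at (520,365). I'm levering in stages around the crown.

>>> apply_moves(targets=[{"offset": [-5,0,7.5],"spin": 0,"gripper": 5},{"offset": [-5,0,7.5],"spin": 0,"gripper": 5},{"offset": [-4,0,7],"spin": 0,"gripper": 5},{"offset": [0,0,0],"spin": 0,"gripper": 5},{"offset": [0,0,0],"spin": 0,"gripper": 5}])

```text
time: 10.67
tool_pos: [650.6, -146.2, 115.5]
ee_rot: [[-0.164, 0.987, 0.001], [0.987, 0.164, -0.0], [-0.0, 0.001, -1.0]]
force: [-0.9, 2.9, 1.4]
opening: 0.237
grip_force: 30.0
```

```bash
python3 -c "
from h import *
st()"
```

```text
t 10.6667 stand x,y -193.3 -0.4 tcp z 115.5 F [-0.9  2.9  1.4] grip 30.000080466270447
```

>>> apply_moves(targets=[{"offset": [-2,0,6],"spin": 0,"gripper": 5},{"offset": [-2,0,6],"spin": 0,"gripper": 5},{"offset": [-3,0,7],"spin": 0,"gripper": 5},{"offset": [-3,0,7],"spin": 0,"gripper": 5},{"offset": [0,0,0],"spin": 0,"gripper": 5}])

```text
time: 11.08
tool_pos: [652.3, -156.5, 89.1]
ee_rot: [[-0.164, 0.987, 0.001], [0.987, 0.164, -0.001], [-0.001, 0.001, -1.0]]
force: [-0.3, -0.4, 6.0]
opening: 0.24
grip_force: 30.0
```

```bash
python3 -c "
from h import *
st()
a=vision.snapshot('scene'); cv2.imwrite('pics/s10f.png',a[:,:,::-1])
b=cv2.imread('pics/s9f.png'); d=np.abs(a[:,:,::-1].astype(int)-b).sum(2)
# image shift of the gearbox between pictures
g0=cv2.cvtColor(b,cv2.COLOR_BGR2GRAY).astype(np.float32); g1=cv2.cvtColor(a,cv2.COLOR_RGB2GRAY).astype(np.float32)
for n,(x,y,w,h) in {'front block':(330,185,30,30),'gearbox back':(365,175,25,25),'catch':(288,235,30,30),'carton':(300,170,30,30)}.items():
    print(n,cv2.phaseCorrelate(g0[y:y+h,x:x+w],g1[y:y+h,x:x+w]))
"
```

```text
t 11.0833 stand x,y -203.7 -0.4 tcp z 89.1 F [-0.3 -0.4  6. ] grip 30.00040590763092
front block ((-0.8017914714811756, -8.618069661084856), 0.21740098423428006)
gearbox back ((2.125983503110751, -2.0730693951336736), 0.22724348335266115)
catch ((6.784521425433555, -2.3376071375202407), 0.1806585619184706)
carton ((-0.25235434557898806, -0.13110661205605645), 0.7049066044224633)
```

Force is about 11 N above the resting value and the gearbox has risen in the picture, so the plate is lifting. I'm going on to about 8°.

>>> apply_moves(targets=[{"offset": [-2,0,6],"spin": 0,"gripper": 5},{"offset": [-2,0,6],"spin": 0,"gripper": 5},{"offset": [0,0,2.5],"spin": 0,"gripper": 5},{"offset": [0,0,0],"spin": 0,"gripper": 5},{"offset": [0,0,0],"spin": 0,"gripper": 5}])

```text
time: 11.55
tool_pos: [653.1, -160.0, 75.5]
ee_rot: [[-0.164, 0.986, 0.001], [0.986, 0.164, -0.001], [-0.001, 0.001, -1.0]]
force: [-0.6, 0.0, 5.1]
opening: 0.239
grip_force: 30.0
```

```bash
cat > cmp.py <<'E'
from h import *
import sys
st(); A,B=sys.argv[1:]
w=vision.snapshot('wrist'); a=vision.snapshot('scene'); q=vision.snapshot('side')
for k,m in (('w',w),('s',a),('d',q)): cv2.imwrite(f'pics/{k}{B}f.png',m[:,:,::-1])
c=vision.calibration('wrist'); np.save(f'w{B}.npy',c,allow_pickle=True)
# catch tab/pawl: bright pixels in wrist view near predicted catch location
np.set_printoptions(precision=0,suppress=True)
u=[proj(c,W(x,-58,z),True) for x,z in((-20,60),(-5,44),(0,56))]; print('pred catch px',*u)
g=cv2.cvtColor(w,cv2.COLOR_RGB2GRAY)
x0,y0=int(u[0][0]),int(u[0][1])
for v in range(max(0,y0-36),y0+36,4): print(v,(g[v,x0-32:x0+36:4]).tolist())
E
python3 cmp.py 9 11
```

```text
t 11.55 stand x,y -207.3 -0.6 tcp z 75.5 F [-0.6  0.   5.1] grip 30.00122755765915
pred catch px [375. -44.] [368. -52.] [372. -66.]
```

```bash
cat > trk.py <<'E'
from h import *
import sys
np.set_printoptions(precision=2,suppress=True)
A,B=sys.argv[1:]
cs={'s':vision.calibration('scene'),'d':vision.calibration('side')}
G={k:[cv2.cvtColor(cv2.resize(cv2.imread(f'pics/{k}{n}f.png'),None,fx=3,fy=3,interpolation=cv2.INTER_CUBIC),cv2.COLOR_BGR2GRAY) for n in (A,B)] for k in 'sd'}
def track(k,p):  # template match of a patch, picture A -> B
    g0,g1=G[k]; x,y=int(p[0]*3),int(p[1]*3); h=21
    t=g0[y-h:y+h,x-h:x+h]; m=cv2.matchTemplate(g1[y-h-60:y+h+60,x-h-60:x+h+60],t,cv2.TM_CCOEFF_NORMED)
    _,s,_,l=cv2.minMaxLoc(m); return np.array(p)+(np.array(l)-60)/3., s
# black knob on gearbox: scene/side pixel, found as darkest blob near guess
P={}
for k,(x,y) in {'s':(346,186),'d':(235,220)}.items():
    g=G[k][0][(y-12)*3:(y+12)*3,(x-12)*3:(x+12)*3]; m=(g<60).astype(np.uint8)
    n,_,st_,ce=cv2.connectedComponentsWithStats(m); i=1+np.argmax(st_[1:,4]); P[k]=ce[i]/3+[x-12,y-12]
K0,e0=tri(*[ray(cs[k],P[k]) for k in 'sd']); T={k:track(k,P[k]) for k in 'sd'}
K1,e1=tri(*[ray(cs[k],T[k][0]) for k in 'sd'])
H=W(200,0,44)
def ang(X): d=(X-H); return np.arctan2(d[2],-(d[:2]@SX))
print('knob',P,K0,e0[0],'->',K1,e1[0],[T[k][1] for k in 'sd'],'tilt',ang(K1)-ang(K0))
for n,k,p in (('tab side','d',(233,199)),('pawl scene','s',(321,252)),('pawl2 scene','s',(323,244)),('cheek','s',(297,235)),('edge corner','s',(303,222))): q=track(k,p); print(n,q[0]-p,q[1])
E
python3 trk.py 9 11; python3 - <<'E'
from h import *
c=vision.calibration('side'); a=vision.calibration('scene'); np.set_printoptions(precision=1,suppress=True)
# predicted image motion of a catch tab point 50 above a pivot at z=20, swinging in 0.2 rad
for x,z in ((-15,75),(-5,50)): print(proj(c,W(x,-58,z)),proj(c,W(x+.2*(z-20),-58,z+.2*0))-proj(c,W(x,-58,z)),proj(a,W(x,-58,z)),proj(a,W(x+.2*(z-20),-58,z))-proj(a,W(x,-58,z)))
E
```

```text
knob {'s': array([346.12, 186.28]), 'd': array([239.31, 216.16])} [584.23 120.1  150.41] 6.837529526981249 -> [582.6  131.87 163.83] 7.924697946362248 [0.9692971110343933, 0.74747633934021] tilt 0.11135720594261733
tab side [-3.33  3.67] 0.9175515174865723
pawl scene [  0.33 -10.33] 0.8803890943527222
pawl2 scene [11. -6.] 0.849522590637207
cheek [14.33 -1.  ] 0.8241147994995117
edge corner [ 6.33 -1.67] 0.7663675546646118
[229.4 204.2] [-2.2  2.8] [324.7 241.9] [ 4.2 -1.4]
[228.2 213.8] [-1.2  1.5] [327.9 249.4] [ 2.3 -0.8]
```

The knob gives a plate tilt of about 0.11 rad, past 0.095. The catch tab moved (-3.3,+3.7) px in the side view, against about (-2.2,+2.8) predicted for a 0.2 rad swing, so the catch has swung in. I'm letting the plate down slowly.

>>> apply_moves(targets=[{"offset": [1.5,0,-5],"spin": 0,"gripper": 5},{"offset": [1.5,0,-5],"spin": 0,"gripper": 5},{"offset": [1.5,0,-5],"spin": 0,"gripper": 5},{"offset": [0,0,0],"spin": 0,"gripper": 5},{"offset": [0,0,0],"spin": 0,"gripper": 5}])

```text
time: 12.12
tool_pos: [652.4, -155.4, 91.2]
ee_rot: [[-0.164, 0.986, 0.002], [0.986, 0.164, -0.001], [-0.002, 0.001, -1.0]]
force: [-0.2, -6.5, 8.4]
opening: 0.244
grip_force: 30.0
```

>>> apply_moves(targets=[{"offset": [1,0,-3],"spin": 0,"gripper": 5},{"offset": [1,0,-3],"spin": 0,"gripper": 5},{"offset": [0,0,0],"spin": 0,"gripper": 5},{"offset": [0,0,0],"spin": 0,"gripper": 5}])

```text
time: 12.45
tool_pos: [652.0, -153.2, 96.9]
ee_rot: [[-0.164, 0.986, 0.001], [0.986, 0.164, -0.001], [-0.001, 0.001, -1.0]]
force: [0.0, -5.9, 7.4]
opening: 0.239
grip_force: 30.0
```

```bash
python3 cmp.py 9 12 | head -1; python3 trk.py 9 12
```

```text
t 12.45 stand x,y -200.4 -0.6 tcp z 96.9 F [ 0.  -5.9  7.4] grip 30.001427829265594
knob {'s': array([346.12, 186.28]), 'd': array([239.31, 216.16])} [584.23 120.1  150.41] 6.837529526981249 -> [583.33 126.37 158.92] 7.688453985950416 [0.9789384603500366, 0.91609787940979] tilt 0.06552758696871241
tab side [-3.33  4.  ] 0.9364433288574219
pawl scene [ 3. -8.] 0.8763712048530579
pawl2 scene [ 9.33 -2.67] 0.8863571882247925
cheek [-20.    -0.33] 0.8385078310966492
edge corner [ 0.67 -4.67] 0.8699867725372314
```

Tilt is now about 0.066 and the tab is still swung in. The bar still carries some load (7.4 N), so I'm lowering further.

>>> apply_moves(targets=[{"offset": [1,0,-3],"spin": 0,"gripper": 5},{"offset": [1,0,-3],"spin": 0,"gripper": 5},{"offset": [0,0,0],"spin": 0,"gripper": 5},{"offset": [0,0,0],"spin": 0,"gripper": 5}])

```text
time: 12.93
tool_pos: [650.7, -150.3, 101.7]
ee_rot: [[-0.164, 0.986, -0.001], [0.986, 0.164, 0.001], [0.001, -0.001, -1.0]]
force: [1.2, -1.4, -2.9]
opening: 0.239
grip_force: 30.0
```

>>> apply_moves(targets=[{"offset": [1,0,-2],"spin": 0,"gripper": 5},{"offset": [1,0,-2],"spin": 0,"gripper": 5},{"offset": [0,0,0],"spin": 0,"gripper": 5},{"offset": [0,0,0],"spin": 0,"gripper": 5}])

```text
time: 13.27
tool_pos: [650.5, -148.5, 106.0]
ee_rot: [[-0.164, 0.986, -0.001], [0.986, 0.164, 0.0], [0.0, -0.001, -1.0]]
force: [-1.3, 0.1, -6.0]
opening: 0.239
grip_force: 30.0
```

```bash
python3 cmp.py 9 13 | head -1; python3 trk.py 9 13
```

```text
t 13.2667 stand x,y -195.5 0.1 tcp z 106.0 F [-1.3  0.1 -6. ] grip 29.999410808086395
knob {'s': array([346.12, 186.28]), 'd': array([239.31, 216.16])} [584.23 120.1  150.41] 6.837529526981249 -> [583.67 125.68 158.26] 7.459423756014333 [0.9842764139175415, 0.9313137531280518] tilt 0.05937683350126255
tab side [-3.67  4.33] 0.9271578788757324
pawl scene [ 3.33 -7.67] 0.8743342757225037
pawl2 scene [ 9.33 -2.  ] 0.8703463077545166
cheek [-19.33  -2.  ] 0.8681483268737793
edge corner [ 0.67 -4.  ] 0.8629704713821411
```

The bar now hangs free (-6 N, its own weight) and the tilt holds at about 0.06, so the plate rests on the catch. I'm easing the bar back to light contact, opening, and lifting away.

>>> apply_moves(targets=[{"offset": [-1,0,1.5],"spin": 0,"gripper": 5},{"offset": [-1,0,1.5],"spin": 0,"gripper": 5},{"offset": [0,0,0],"spin": 0,"gripper": 5},{"offset": [0,0,0],"spin": 0,"gripper": 5}])

```text
time: 13.75
tool_pos: [651.2, -150.6, 103.0]
ee_rot: [[-0.164, 0.986, -0.0], [0.986, 0.164, 0.001], [0.001, -0.0, -1.0]]
force: [0.2, 3.1, -3.3]
opening: 0.236
grip_force: 30.0
```

>>> apply_moves(targets=[{"offset": [0,0,0],"spin": 0,"gripper": 60},{"offset": [0,0,0],"spin": 0,"gripper": 60},{"offset": [0,0,0],"spin": 0,"gripper": 60},{"offset": [0,0,0],"spin": 0,"gripper": 60},{"offset": [0,0,0],"spin": 0,"gripper": 60}])

```text
time: 14.17
tool_pos: [651.3, -150.9, 103.3]
ee_rot: [[-0.164, 0.986, 0.0], [0.986, 0.164, -0.0], [-0.0, 0.0, -1.0]]
force: [0.3, 0.3, -0.4]
opening: 0.571
grip_force: 0.0
```

>>> apply_moves(targets=[{"offset": [0,0,0],"spin": 0,"gripper": 60},{"offset": [0,0,-15],"spin": 0,"gripper": 60},{"offset": [0,0,-30],"spin": 0,"gripper": 60},{"offset": [0,0,-35],"spin": 0,"gripper": 60},{"offset": [0,0,-35],"spin": 0,"gripper": 60}])

```text
time: 14.58
tool_pos: [650.7, -150.6, 219.1]
ee_rot: [[-0.164, 0.986, -0.001], [0.986, 0.164, 0.0], [0.001, -0.001, -1.0]]
force: [1.5, -0.0, 0.4]
opening: 0.658
grip_force: 0.0
```

>>> apply_moves(targets=[{"offset": [0,0,-30],"spin": 0,"gripper": 60},{"offset": [0,0,-20],"spin": 0,"gripper": 60},{"offset": [0,0,0],"spin": 0,"gripper": 60},{"offset": [0,0,0],"spin": 0,"gripper": 60},{"offset": [0,0,0],"spin": 0,"gripper": 60}])

```text
time: 15.0
tool_pos: [650.7, -150.7, 267.2]
ee_rot: [[-0.164, 0.986, -0.001], [0.986, 0.164, 0.0], [0.001, -0.001, -1.0]]
force: [-0.5, -0.4, -0.7]
opening: 0.658
grip_force: 0.0
```

```bash
python3 cmp.py 9 14 | head -1; python3 trk.py 9 14; python3 - <<'E'
from h import *
# did bystanders move: compare with the first pictures
a0=cv2.imread('pics/scene0.png');a1=cv2.imread('pics/s14f.png')
g0,g1=[cv2.cvtColor(x,cv2.COLOR_BGR2GRAY) for x in(a0,a1)]
for n,(x,y) in {'bowl':(127,283),'flange':(213,310),'carton':(316,187),'rack':(150,240)}.items():
    t=g0[y-15:y+15,x-18:x+18]; m=cv2.matchTemplate(g1[y-25:y+25,x-28:x+28],t,cv2.TM_CCOEFF_NORMED); _,s,_,l=cv2.minMaxLoc(m); print(n,np.array(l)-10,round(s,2))
# bar handle: dark pixels in the side view are tracked by the wrist view
w=cv2.cvtColor(cv2.imread('pics/w14f.png'),cv2.COLOR_BGR2GRAY)
for v in (60,120,180,240): print(v,w[v,230:330:4].tolist())
E
```

```text
t 15.0 stand x,y -197.7 0.2 tcp z 267.2 F [-0.5 -0.4 -0.7] grip 0.0
knob {'s': array([346.12, 186.28]), 'd': array([239.31, 216.16])} [584.23 120.1  150.41] 6.837529526981249 -> [583.67 125.68 158.26] 7.459423756014333 [0.9860255718231201, 0.9316311478614807] tilt 0.05937683350126255
tab side [-3.67  4.  ] 0.9343979954719543
pawl scene [ 3.   -7.67] 0.875853955745697
pawl2 scene [ 9.   -2.33] 0.8731255531311035
cheek [12.    1.33] 0.8320881128311157
edge corner [ 0.67 -4.33] 0.8636436462402344
bowl [0 0] 0.97
flange [0 0] 0.94
carton [0 0] 0.97
rack [0 0] 0.92
60 [56, 50, 53, 53, 52, 52, 78, 85, 91, 79, 78, 96, 204, 201, 208, 38, 74, 64, 82, 87, 48, 48, 45, 47, 50]
120 [209, 211, 203, 208, 215, 206, 211, 200, 133, 139, 142, 164, 205, 203, 202, 161, 144, 140, 135, 140, 223, 220, 222, 217, 213]
180 [203, 210, 205, 203, 210, 200, 200, 210, 216, 211, 200, 45, 44, 40, 41, 42, 206, 211, 223, 221, 214, 213, 206, 216, 203]
240 [206, 201, 211, 201, 197, 210, 213, 209, 210, 218, 208, 45, 40, 44, 40, 42, 139, 132, 130, 125, 121, 73, 86, 130, 131]
```

The plate stays up on the catch, the bar lies at rest in the fulcrum, the bystanders haven't moved, and the robot is clear. I'm handing in.

```bash
python3 -c "
from plant import ticket
print(ticket.sign_off())"
```

```text
the job is handed in; nothing more can be done
None
```

I levered the plate up with the bar and let it down onto the catch, where it held at about 0.06 rad; I then let go of the bar on the fulcrum and handed in at about 15 s, with no verdict shown. The bowl, flange and carton hadn't moved in the pictures, but I didn't check the steel disc. To tilt the bar I first braced its tip under the plate's edge beside the fulcrum, and the plate stayed flat while I did.

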